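Line up the stock bottles on the dosing rail by size

TASK

Stand the four brown stock bottles on the four black seats of the dosing rail, one upright in the middle of each seat, in order of size: the largest on the seat next to the white pump, then smaller and smaller to the smallest at the far end. Never tip a bottle over, set each one down rather than dropping it, and leave the green jar that stands among them where it is.

Things in the scene. Friction and masses are not known exactly. Their poses are not given: they have to be found in the camera images.
- bottle_xl_mid (a point): the largest of the four brown glass bottles (loose, round, white screw cap, paper band). 100 mm tall, body 54 mm in diameter up to 68 mm from its underside, then a sloping shoulder to the cap (32 mm in diameter); about 260 g. The point is at the bottle's centre, half-way up (50.0 mm above its underside), on its axis; z is the bottle's upward axis. It starts standing on the grey bench mat (4 mm thick, lying on the bench).
- bottle_l_mid (a point): the second largest of the four brown glass bottles (loose, round, white screw cap, paper band). 85 mm tall, body 46 mm in diameter up to 58 mm from its underside, then a sloping shoulder to the cap (28 mm in diameter); about 170 g. The point is at the bottle's centre, half-way up (42.5 mm above its underside), on its axis; z is the bottle's upward axis. It starts standing on the grey bench mat (4 mm thick, lying on the bench).
- bottle_m_mid (a point): the second smallest of the four brown glass bottles (loose, round, white screw cap, paper band). 70 mm tall, body 39 mm in diameter up to 48 mm from its underside, then a sloping shoulder to the cap (24 mm in diameter); about 110 g. The point is at the bottle's centre, half-way up (35.0 mm above its underside), on its axis; z is the bottle's upward axis. It starts standing on the grey bench mat (4 mm thick, lying on the bench).
- bottle_s_mid (a point): the smallest of the four brown glass bottles (loose, round, white screw cap, paper band). 55 mm tall, body 32 mm in diameter up to 37 mm from its underside, then a sloping shoulder to the cap (21 mm in diameter); about 60 g. The point is at the bottle's centre, half-way up (27.5 mm above its underside), on its axis; z is the bottle's upward axis. It starts standing on the grey bench mat (4 mm thick, lying on the bench).
- seat_a: one of the four flat black round rubber seats in a row on the fixed aluminium rail: end seat, next to seat_b. Disc 64 mm in diameter and 4 mm thick, fixed. Origin at the centre of its underside (6 mm above the bench, on the rail's top), z up; its top face is 4 mm above the origin. Neighbouring seats are 74 to 90 mm apart; the y axis runs along the row, from seat_d towards seat_a, and x lies across the row.
- seat_b: one of the four flat black round rubber seats in a row on the fixed aluminium rail: between seat_a and seat_c. Disc 64 mm in diameter and 4 mm thick, fixed. Origin at the centre of its underside (6 mm above the bench, on the rail's top), z up; its top face is 4 mm above the origin. Neighbouring seats are 74 to 90 mm apart; the y axis runs along the row, from seat_d towards seat_a, and x lies across the row.
- seat_c: one of the four flat black round rubber seats in a row on the fixed aluminium rail: between seat_b and seat_d. Disc 64 mm in diameter and 4 mm thick, fixed. Origin at the centre of its underside (6 mm above the bench, on the rail's top), z up; its top face is 4 mm above the origin. Neighbouring seats are 74 to 90 mm apart; the y axis runs along the row, from seat_d towards seat_a, and x lies across the row.
- seat_d: one of the four flat black round rubber seats in a row on the fixed aluminium rail: end seat, next to seat_c. Disc 64 mm in diameter and 4 mm thick, fixed. Origin at the centre of its underside (6 mm above the bench, on the rail's top), z up; its top face is 4 mm above the origin. Neighbouring seats are 74 to 90 mm apart; the y axis runs along the row, from seat_d towards seat_a, and x lies across the row.
- pump: the small white dosing pump, a fixed box standing on one end of the rail, beyond the end seat (seat_a's end or seat_d's end: it differs from start to start; a grey open cup, 50 mm tall, stands fixed at the other end). 85 mm across the rail, 62 mm along it, 71 mm tall with the grey round roller head on top. Origin at the centre of its underside, z up; its centre is about 95 mm from the centre of the nearest seat.
- jar_mid (a point): a squat green glass jar with a flat green lid, 50 mm in diameter and 44 mm tall, loose, about 150 g, standing on the mat among the bottles; not to be moved. The point is at its centre, 22 mm above its underside. (A fixed black plant pot with a seedling, about 46 mm wide and 65 mm tall, leaves included, also stands on the mat, unlisted. The six things on the mat stand in two rows of three, some 100 mm apart from centre to centre, at least 80 mm, in any arrangement.)
There are look-alikes about, which are no part of the job. Leave any pink or purple look-alike of the part that bears bottle_s_mid alone. What is shaped like the part that bears bottle_m_mid but yellow is not meant.

How it is judged:
At the end, for the whole second after the job is handed in: Bottles upright (0.1 rad), at rest, each centred on its seat within 12 mm and standing on it (height within 6 mm): the largest beside the pump, then in falling size to the smallest farthest from it. The green jar within 25 mm of its start (((horizontal distance between pump and seat_a below 0.14 m and horizontal distance between bottle_xl_mid and seat_a below 0.012 m and horizontal distance between bottle_l_mid and seat_b below 0.012 m and horizontal distance between bottle_m_mid and seat_c below 0.012 m and horizontal distance between bottle_s_mid and seat_d below 0.012 m) or (horizontal distance between pump and seat_d below 0.14 m and horizontal distance between bottle_s_mid and seat_a below 0.012 m and horizontal distance between bottle_m_mid and seat_b below 0.012 m and horizontal distance between bottle_l_mid and seat_c below 0.012 m and horizontal distance between bottle_xl_mid and seat_d below 0.012 m)) and angle between each of bottle_s_mid, bottle_m_mid, bottle_l_mid, bottle_xl_mid's own z axis and vertical below 0.1 rad and height (world z) of bottle_s_mid between 0.0315 and 0.0435 m and linear speed of each of bottle_s, bottle_m, bottle_l, bottle_xl below 0.02 m/s and angular speed of each of bottle_s, bottle_m, bottle_l, bottle_xl below 0.2 rad/s and height (world z) of bottle_m_mid between 0.039 and 0.051 m and height (world z) of bottle_l_mid between 0.0465 and 0.0585 m and height (world z) of bottle_xl_mid between 0.054 and 0.066 m and distance of jar_mid from where it was at the start of the episode below 0.025 m); the robot touches nothing.
It fails at once if a bottle is tipped over (more than 0.8 rad from upright) (angle between any of bottle_s_mid, bottle_m_mid, bottle_l_mid, bottle_xl_mid's own z axis and vertical above 0.8 rad).
It fails at once if a bottle is dropped (let go, touching nothing, more than 20 mm above its standing height on a seat) ((height (world z) of bottle_s_mid above 0.0575 m and contact force between bottle_s and anything else below 0.02 N) or (height (world z) of bottle_m_mid above 0.065 m and contact force between bottle_m and anything else below 0.02 N) or (height (world z) of bottle_l_mid above 0.0725 m and contact force between bottle_l and anything else below 0.02 N) or (height (world z) of bottle_xl_mid above 0.08 m and contact force between bottle_xl and anything else below 0.02 N)).
It fails at once if the green jar is pushed more than 25 mm from its place or tipped over (distance of jar_mid from where it was at the start of the episode above 0.025 m or angle between jar_mid's own z axis and vertical above 0.5 rad).
It also fails if it takes over 120 s, if anything falls off the work surface, if the arm or the gripper's body presses on something with over 40 N, if the wrist force passes 120 N, or if a joint passes its speed limit or range.

ROBOT

A 6-joint arm with a two-finger parallel gripper is mounted at the origin on the work surface. World frame = base frame: x ahead of the robot, y to its left, z up, the work surface at z = 0. Lengths are in m, angles in rad, forces in N, time in s.
With the tool pointing down it reaches from about 0.35 to 0.875 m from the base axis. Payload 15.5 kg.
Tool frame: the origin (TCP) lies on the front face of the gripper's body, between the roots of the fingers; the fingertips stand 73 mm ahead of it and the grasp point (between the pads) lies 54 mm ahead of it; z points along the fingers, y is the direction in which the jaws open and shut (so a half turn about z gives the same grasp; the last joint's range is limited). The gripper opens to 85 mm and grips with 20 to 120 N. Pads are 22 mm wide; open, the fingers measure 114 mm over their backs; the gripper's body (76 mm by 85 mm) begins 54 mm behind the grasp point. The pads swing forward as they close: fully open they stand 13 mm farther back than shut.
Start: joints at [1.167, 0.494, 1.345, -0, 1.302, -0.096], TCP at [0.19, 0.595, 0.304] pointing down, gripper open.
Joint ranges: [-2.91, 2.91], [-0.82, 2.16], [0.22, 2.67], [-1.22, 4.37], [0.12, 2.79], [-3.08, 3.08]. Speed limits (rad/s): [1.89, 1.89, 2.57, 3.01, 3.01, 3.01].

INTERFACE

Orientations are given as a rotation vector (axis times angle).
In Python, from cell import monitor, imaging, order gives the robot as it stands. The module is installed in compiled form; this text tells all that it offers.
- The arm moves only by the tool send_rows, never from a script. Its argument "increments" is a list that holds one entry, the list of rows, each a list of 4 numbers: the shift along the tool's x, y, z in mm, then the turn about the tool's z in degrees. A call has 1 to 20 rows; each row shifts and turns the pose as measured when the row begins, along the tool's axes as they then stand; what a row does not reach is not made up. A row lasts 1/8 s, in which the tool goes at most 62.5 mm and 10.7 degrees, less where a joint would pass 70% of its speed; a pose out of reach is approached as far as the arm can. A call with a gripper value outside its range is refused whole. "fingers" is the opening, from 0 (shut) to 1 (fully open), set as the call begins (left out, the last holds). The fingers move at their own pace and stop on an object; the grip force is fixed at half the most. Time passes only in rows, so rows that do not move let the fingers close. It gives the time, the measured TCP pose, the force and the opening at its end, in the units of the state.
- monitor.sense(): the state, without advancing time (a new reading comes with each control period).
- imaging.grab_frame(name): name is "side" or "top"; returns a dict with "image" (480x640x3 uint8, red, green, blue), "K" (3x3 intrinsics, pixels), "rvec" (rotation vector, rad) and "tvec" (3), from world to camera coordinates, as OpenCV has them. Camera axes: x right, y down, z forward; pixel columns grow to the right and rows downward; lengths in m; the calibration is good to about 2 mm. A picture is of the moment at which its call begins. There is no depth.
- order.sign_off(): hands the job in, once; it reports no verdict.
The state is a dict: "clock": time; "joint_pos": joint angles; "dq": joint speeds; "joint_efforts": joint torques, N m; "tool_pos": TCP position; "orientation": TCP orientation; "force": force on the tool from outside, world axes, zero at the start; "torque": the same for the moment, N m; "width": opening from 0.0 (shut) to 1.0 (fully open).
Only numpy, scipy, OpenCV 4.12 (cv2) and the standard library are available. Lean on these libraries where they do the work, as an engineer would, in place of code of your own. Each camera call takes 0.05 s, during which the arm holds its last target.

## Working session

There is one attempt and no reset: what is moved stays moved. The work goes in short steps, Python scripts to look and compute and a tool call to move; the robot and the scene stay as the last step left them, time stands still between calls to the robot, and variables do not carry over. Pictures are saved under pics/ and viewed, and the job is handed in when it is done.

Besides the shell and the picture viewer there is one more tool, called as a command line: name --argument value ..., lists and objects as JSON in quotes. send_rows: Moves the arm, as the interface text tells. Its arguments: {"type":"object","properties":{"increments":{"type":"array","items":{"type":"array","items":{"type":"array","items":{"type":"number"}}}},"fingers":{"type":"number"}},"required":["increments"]}

```bash
mkdir -p pics
python3 - <<'E'
from cell import monitor, imaging
import cv2
s=monitor.sense()
print({k:s[k] for k in ('clock','joint_pos','tool_pos','orientation','force','width')})
for n in ('side','top'):
    f=imaging.grab_frame(n); cv2.imwrite(f'pics/{n}0.png',f['image'][...,::-1])
    print(n,f['K'],f['rvec'],f['tvec'])
E
```

```text
{'clock': 0.0, 'joint_pos': array([ 1.16651975e+00,  4.94178643e-01,  1.34614691e+00,  4.75346278e-06,
        1.30249919e+00, -9.54642338e-02]), 'tool_pos': array([0.18981887, 0.59518496, 0.30329768]), 'orientation': array([-4.83110438e-01, -3.10391094e+00,  1.87328989e-03]), 'force': array([-0.67714345, -0.23678706,  0.13896889]), 'width': 0.99659295549912}
side [[443.76709079   0.         318.61982066]
 [  0.         443.76709079 244.56586321]
 [  0.           0.           1.        ]] [ 0.15291901 -2.75266286  1.41486442] [0.4823849  0.10765259 0.96155396]
top [[501.81308638   0.         318.11995301]
 [  0.         501.81308638 234.236025  ]
 [  0.           0.           1.        ]] [ 2.19714224 -2.17847292  0.06976905] [-0.02185818  0.5080094   1.35835788]
```

View pics/top0.png

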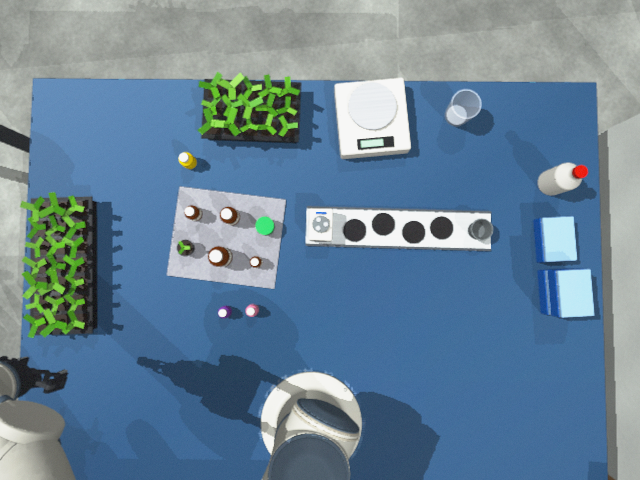

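View pics/side0.png

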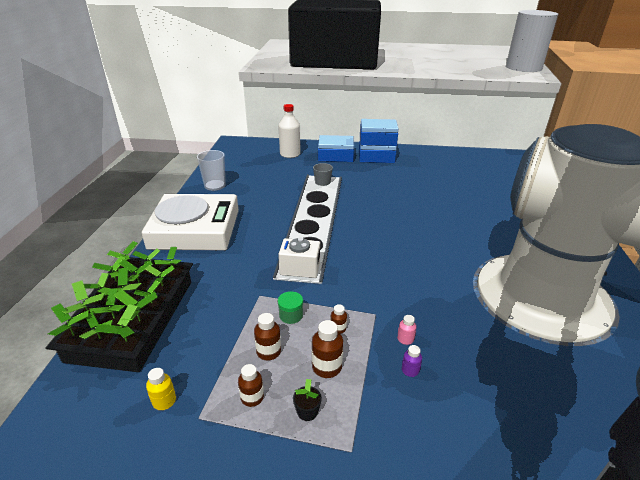

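Candidates for the brown bottles (top view):
- **Brown:** (191,213), (228,214), (218,257) and (255,262).
- **Look-alikes to leave alone:** yellow (187,160), purple (224,313), pink (252,311).
- **Not to be touched:** green jar (265,226), plant (185,248).

By apparent size I take (218,257) as XL, (228,214) as L, (191,213) as M and (255,262) as S. The pump (320,225) is at the left end of the rail. I'll check this in close crops.

Run:
```python
import cv2
t=cv2.imread('pics/top0.png'); s=cv2.imread('pics/side0.png')
def crop(im,x,y,w,h,k,n):
    cv2.imwrite('pics/'+n,cv2.resize(im[y:y+h,x:x+w],None,fx=k,fy=k,interpolation=cv2.INTER_CUBIC))
crop(t,165,190,125,95,6,'topmat.png')
crop(t,300,200,200,60,4,'toprail.png')
crop(s,200,280,190,150,4,'sidemat.png')
crop(s,260,150,90,140,4,'siderail.png')
```

```text
(no output)
```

View pics/topmat.png

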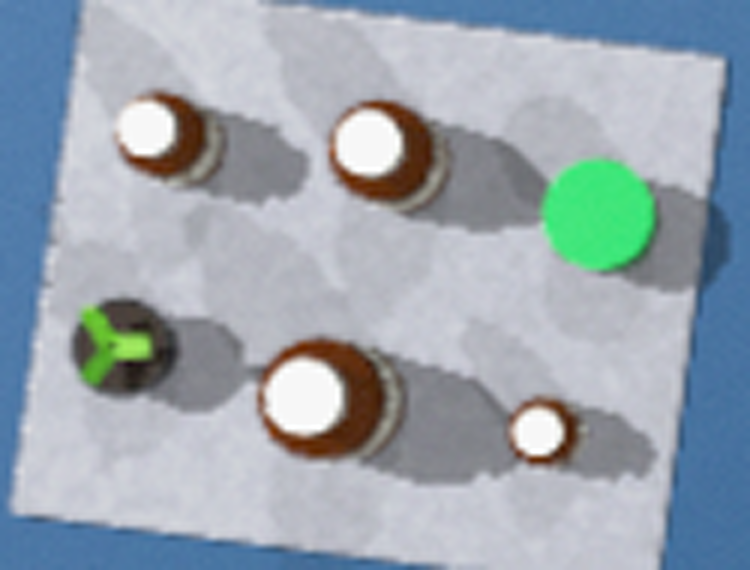

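View pics/toprail.png

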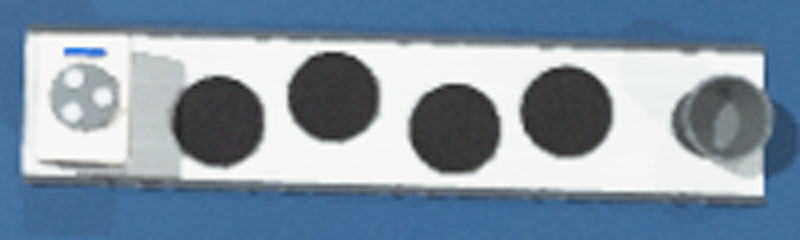

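View pics/sidemat.png

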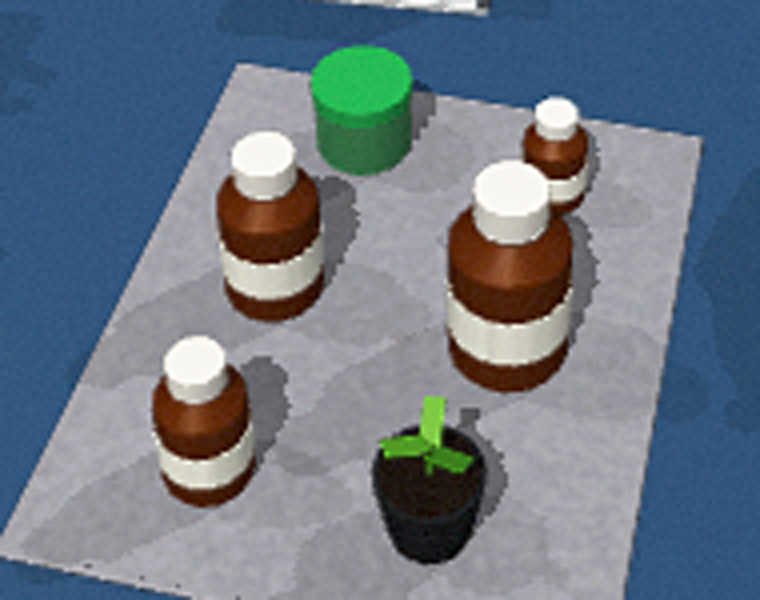

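View pics/siderail.png

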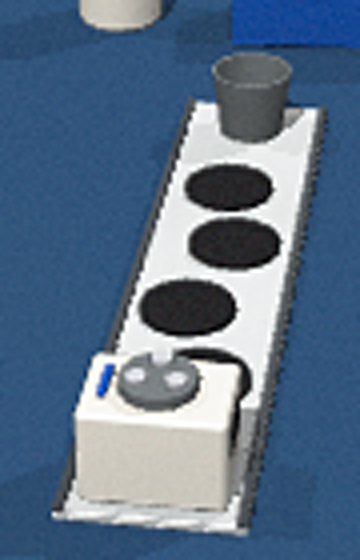

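The crops confirm the choice: XL cap at crop (304,396), L (368,143), M (147,129) and S (540,431), with the jar at (599,214) and the plant pot at (123,347). The seats are at rail crop (219,121), (334,96), (455,128) and (567,111). The pump is next to the leftmost seat. Next I'll compute positions.

```bash
cat > h.py <<'E'
import numpy as np, cv2
from cell import monitor, imaging
def cam(n):
    return imaging.grab_frame(n)
def ray(f,uv,z):
    R=cv2.Rodrigues(np.array(f['rvec']))[0]; t=np.array(f['tvec']).ravel()
    d=R.T@np.linalg.inv(f['K'])@np.array([uv[0],uv[1],1.]); c=-R.T@t
    return c+d*(z-c[2])/d[2]
def proj(f,P):
    p,_=cv2.projectPoints(np.atleast_2d(np.array(P,float)),np.array(f['rvec'],float),np.array(f['tvec'],float),f['K'],None)
    return p.reshape(-1,2)
E
python3 - <<'E'
from h import *
f=cam('top'); s=cam('side')
im=f['image'].astype(int)
def full(c,x,y,k): return ((c[0]+.5)/k-.5+x,(c[1]+.5)/k-.5+y)
def blob(mask,c,r):
    m=np.zeros_like(mask); x,y=int(round(c[0])),int(round(c[1])); m[y-r:y+r+1,x-r:x+r+1]=mask[y-r:y+r+1,x-r:x+r+1]
    n,l,st,ce=cv2.connectedComponentsWithStats(m.astype(np.uint8)); i=1+np.argmax(st[1:,4]); return ce[i],st[i,4]
W=(im.min(2)>215); D=(im.max(2)<90)
caps={'M':(147,129,.074),'L':(368,143,.089),'XL':(304,396,.104),'S':(540,431,.059)}
for k,(a,b,z) in caps.items():
    c,n=blob(W,full((a,b),165,190,6),9); P=ray(f,c,z); print(k,c.round(1),n,P.round(4),'side',proj(s,[P,[P[0],P[1],.004]]).round(1).tolist())
print('jar',ray(f,full((599,214),165,190,6),.048).round(4),'pot',ray(f,full((123,347),165,190,6),.05).round(4))
for a,b in [(219,121),(334,96),(455,128),(567,111)]:
    c,n=blob(D,full((a,b),300,200,4),14); P=ray(f,c,.010); print('seat',c.round(1),n,P.round(4),'side',proj(s,P).round(1).tolist())
E
```

```text
M [188.6 210.9] 66 [0.5631 0.3239 0.074 ] side [[248.1, 368.5], [251.7, 395.7]]
L [225.9 213.5] 84 [0.5555 0.2229 0.089 ] side [[265.3, 316.9], [268.2, 349.7]]
XL [215.2 255.7] 115 [0.4451 0.2451 0.104 ] side [[327.2, 325.3], [326.2, 364.6]]
S [254.  261.7] 42 [0.4312 0.1514 0.059 ] side [[338.6, 306.8], [337.7, 327.3]]
jar [0.529  0.1266 0.048 ] pot [0.4677 0.3372 0.05  ]
seat [354.  229.8] 380 [ 0.5217 -0.1162  0.01  ] side [[309.0, 243.3]]
seat [382.9 223.6] 374 [ 0.5394 -0.1958  0.01  ] side [[306.0, 225.3]]
seat [413.3 231.6] 386 [ 0.518  -0.2796  0.01  ] side [[317.7, 209.3]]
seat [441.2 227.4] 384 [ 0.5302 -0.3564  0.01  ] side [[316.4, 195.4]]
```

```bash
cat > plan.py <<'E'
import sys
from h import *
from scipy.spatial.transform import Rotation as Ro
def plan(x,y,z,jaw):
    s=monitor.sense(); R=Ro.from_rotvec(s['orientation']).as_matrix()
    j=np.degrees(np.arctan2(R[1,1],R[0,1])); turn=(j-jaw+180)%360-180
    R2=R@Ro.from_rotvec([0,0,np.radians(turn)]).as_matrix()
    d=R2.T@(np.array([x,y,z])-s['tool_pos'])*1000
    print('t',round(s['clock'],2),'tcp',s['tool_pos'].round(4),'jaw',j.round(1),'tilt',np.degrees(np.arccos(-R[2,2])).round(2),'w',round(s['width'],3),'F',s['force'].round(1))
    print('turn',turn.round(1),'then shift mm',d.round(1), 'shift in present axes',(R.T@(np.array([x,y,z])-s['tool_pos'])*1000).round(1))
if __name__=='__main__': plan(*map(float,sys.argv[1:5]))
E
python3 plan.py .4451 .2451 .22 33
```

```text
t 0.2 tcp [0.1899 0.5953 0.3035] jaw 72.3 tilt 0.04 w 0.997 F [ 0.7 -0.2  0.8]
turn 39.3 then shift mm [-432.6   23.4   83.7] shift in present axes [-349.6 -256.    83.7]
```

send_rows --increments '[[[0,0,0,10],[0,0,0,10],[0,0,0,10],[0,0,0,9],[-54,3,0,0],[-54,3,0,0],[-54,3,0,0],[-54,3,0,0],[-54,3,0,0],[-54,3,0,0],[-54,3,0,0],[-50,3,0,0],[0,0,0,0]]]' --fingers 1

```text
clock: 1.82
tool_pos: [0.4439, 0.2343, 0.3025]
orientation: [1.521, 2.747, -0.002]
force: [-0.2, 0.7, -0.0]
width: 1.002
```

```bash
python3 plan.py .4451 .2451 .20 33
```

```text
t 1.82 tcp [0.4439 0.2343 0.3025] jaw 32.0 tilt 0.09 w 1.002 F [-0.2  0.7 -0. ]
turn -1.0 then shift mm [  8.5   6.9 102.5] shift in present axes [  8.6   6.8 102.5]
```

send_rows --increments '[[[8.5,7,10,0],[0,0,30,0],[0,0,30,0],[0,0,20,0],[0,0,0,0]]]'

```text
clock: 2.45
tool_pos: [0.4425, 0.2518, 0.2077]
orientation: [-1.515, -2.752, 0.002]
force: [-1.1, 0.1, 0.5]
width: 1.003
```

```bash
python3 plan.py .4451 .2451 .112 33
python3 - <<'E'
from h import *
for n in ('side','top'):
    f=cam(n); cv2.imwrite(f'pics/{n}1.png',f['image'][...,::-1])
E
```

```text
t 2.45 tcp [0.4425 0.2518 0.2077] jaw 32.3 tilt 0.06 w 1.003 F [-1.1  0.1  0.5]
turn -0.7 then shift mm [-7.  -1.4 95.7] shift in present axes [-7.  -1.3 95.7]
```

View pics/side1.png

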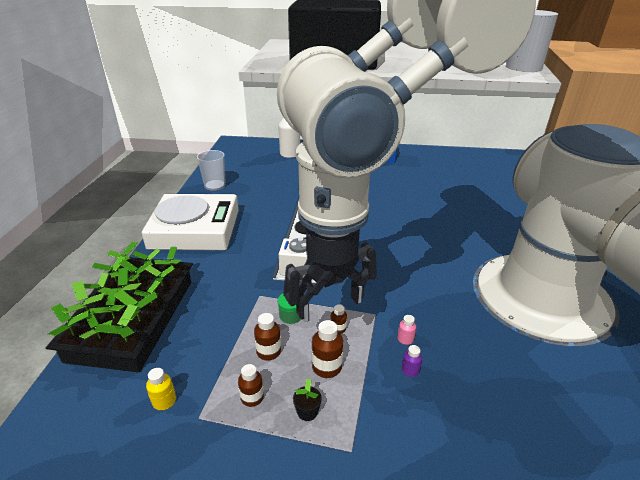

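View pics/top1.png

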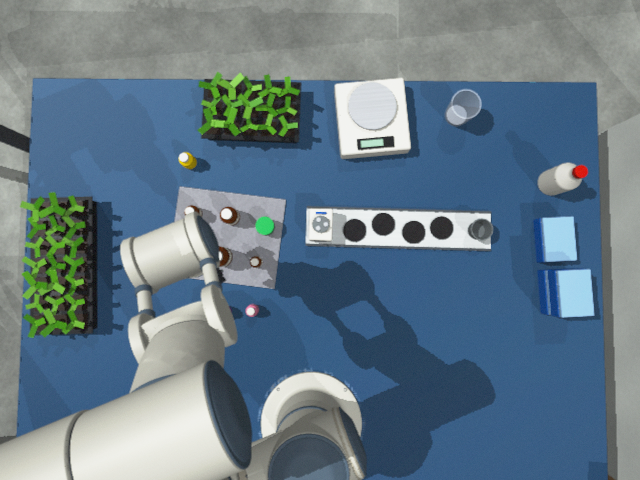

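The gripper hangs over XL at side (330,290), with its cap below at (327,330), and the fingers are on either side. Next I'll correct 7 mm in tool x and descend partway.

send_rows --increments '[[[-7,-1.4,0,0],[0,0,0,0],[0,0,0,0]]]'

```text
clock: 2.92
tool_pos: [0.4468, 0.2454, 0.2112]
orientation: [1.514, 2.749, 0.006]
force: [0.0, -1.0, 0.5]
width: 1.001
```

```bash
python3 plan.py .4451 .2451 .112 33
```

```text
t 2.92 tcp [0.4468 0.2454 0.2112] jaw 32.3 tilt 0.3 w 1.001 F [ 0.  -1.   0.5]
turn -0.7 then shift mm [ 0.8 -2.1 99.2] shift in present axes [ 0.8 -2.1 99.2]
```

send_rows --increments '[[[0,-2,20,0],[0,0,20,0],[0,0,20,0],[0,0,20,0],[0,0,12,0],[0,0,6,0],[0,0,0,0],[0,0,0,0]]]'

```text
clock: 3.92
tool_pos: [0.4478, 0.245, 0.1131]
orientation: [1.514, 2.744, 0.014]
force: [0.8, 0.2, 0.1]
width: 0.996
```

```bash
python3 plan.py .4451 .2451 .112 33
```

```text
t 3.92 tcp [0.4478 0.245  0.1131] jaw 32.2 tilt 0.65 w 0.996 F [0.8 0.2 0.1]
turn -0.8 then shift mm [ 1.6 -2.2  1.1] shift in present axes [ 1.6 -2.2  1.1]
```

send_rows --increments '[[[0,0,0,0],[0,0,0,0],[0,0,0,0],[0,0,0,0],[0,0,0,0]]]' --fingers 0

```text
clock: 4.55
tool_pos: [0.4481, 0.2451, 0.1145]
orientation: [1.513, 2.744, 0.016]
force: [-0.1, -0.5, -2.8]
width: 0.614
```

```bash
python3 plan.py .4451 .2451 .112 33
```

```text
t 4.55 tcp [0.4481 0.2451 0.1145] jaw 32.2 tilt 0.75 w 0.614 F [-0.1 -0.5 -2.8]
turn -0.8 then shift mm [ 1.7 -2.5  2.4] shift in present axes [ 1.6 -2.5  2.4]
```

Opening 0.614 (about 52 mm) means XL is gripped. Lifting it.

send_rows --increments '[[[0,0,-10,0],[0,0,-25,0],[0,0,-30,0],[0,0,-30,0],[0,0,-20,0]]]'

```text
clock: 5.18
tool_pos: [0.4457, 0.2442, 0.2337]
orientation: [1.514, 2.745, 0.012]
force: [-0.3, 0.5, -2.4]
width: 0.612
```

```bash
python3 plan.py .5217 -.1162 .23 0
python3 - <<'E'
from h import *
f=cam('side'); cv2.imwrite('pics/side2.png',f['image'][...,::-1])
E
```

```text
t 5.17 tcp [0.4457 0.2442 0.2337] jaw 32.2 tilt 0.57 w 0.612 F [-0.3  0.5 -2.4]
turn 32.2 then shift mm [-360.4   75.9    3.1] shift in present axes [-345.3 -128.1    3.1]
```

View pics/side2.png

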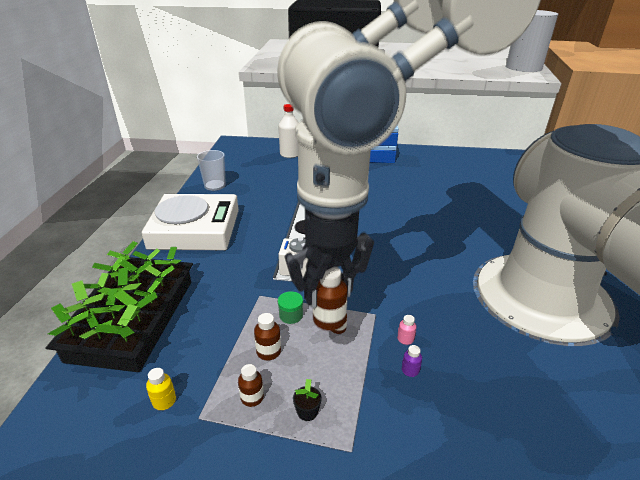

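XL is lifted and upright in the jaws at side (331,300), and the other things are undisturbed. Carrying it to the seat by the pump.

send_rows --increments '[[[0,0,0,8],[0,0,0,8],[0,0,0,8],[0,0,0,8],[-20,4,0,0],[-40,8.4,0,0],[-40,8.4,0,0],[-40,8.4,0,0],[-40,8.4,0,0],[-40,8.4,0,0],[-40,8.4,0,0],[-40,8.4,0,0],[-30,6.4,0,0],[-15,3,0,0],[0,0,0,0],[0,0,0,0]]]'

```text
clock: 7.22
tool_pos: [0.5131, -0.1114, 0.2342]
orientation: [2.233, 2.204, 0.019]
force: [-0.2, 0.1, -2.6]
width: 0.613
```

```bash
python3 plan.py .5217 -.1162 .1215 0
```

```text
t 7.22 tcp [ 0.5131 -0.1114  0.2342] jaw -0.8 tilt 0.74 w 0.613 F [-0.2  0.1 -2.6]
turn -0.8 then shift mm [ -5.5   7.3 112.8] shift in present axes [ -5.4   7.4 112.8]
```

send_rows --increments '[[[-5.5,7.3,0,0],[0,0,20,0],[0,0,30,0],[0,0,30,0],[0,0,15,0],[0,0,6,0],[0,0,0,0],[0,0,0,0]]]'

```text
clock: 8.22
tool_pos: [0.5257, -0.1143, 0.1329]
orientation: [2.224, 2.207, 0.024]
force: [-0.2, 0.9, -3.3]
width: 0.609
```

```bash
python3 plan.py .5217 -.1162 .1205 0;python3 - <<'E'
from h import *
f=cam('side'); cv2.imwrite('pics/side3.png',cv2.resize(f['image'][100:350,200:500,::-1],None,fx=2.4,fy=2.4))
E
```

```text
t 8.22 tcp [ 0.5257 -0.1143  0.1329] jaw -0.5 tilt 0.99 w 0.609 F [-0.2  0.9 -3.3]
turn -0.5 then shift mm [-2.  -4.2 12.3] shift in present axes [-2.  -4.2 12.3]
```

View pics/side3.png

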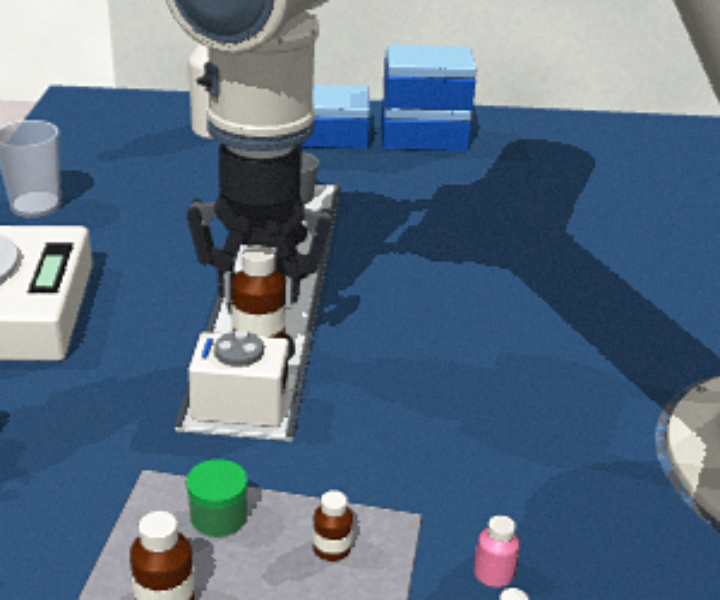

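XL is over the first seat behind the pump, upright. Correcting 4 mm and setting it down.

send_rows --increments '[[[-2,-4.2,2,0],[0,0,3,0],[0,0,4,0],[0,0,2.5,0],[0,0,0,0]]]'

```text
clock: 8.9
tool_pos: [0.5216, -0.1166, 0.1214]
orientation: [2.223, 2.205, 0.025]
force: [0.8, 0.7, -3.3]
width: 0.615
```

```bash
python3 plan.py .5217 -.1162 .1205 0
```

```text
t 8.9 tcp [ 0.5216 -0.1166  0.1214] jaw -0.5 tilt 1.07 w 0.615 F [ 0.8  0.7 -3.3]
turn -0.5 then shift mm [0.4 0.  0.9] shift in present axes [0.4 0.  0.9]
```

send_rows --increments '[[[0,0,1.5,0],[0,0,1,0]]]'

```text
clock: 9.15
tool_pos: [0.5219, -0.1164, 0.1203]
orientation: [2.223, 2.205, 0.026]
force: [-8.6, 3.6, 35.1]
width: 0.614
```

```bash
python3 plan.py .5217 -.1162 .1205 0
```

```text
t 9.15 tcp [ 0.5219 -0.1164  0.1203] jaw -0.5 tilt 1.12 w 0.614 F [-8.6  3.6 35.1]
turn -0.5 then shift mm [ 0.2 -0.2 -0.2] shift in present axes [ 0.2 -0.2 -0.2]
```

Contact at 0.120 with a firm push of 35 N. I'll back off slightly and release.

send_rows --increments '[[[0,0,-0.5,0],[0,0,0,0]]]'

```text
clock: 9.4
tool_pos: [0.5221, -0.1164, 0.1212]
orientation: [2.222, 2.205, 0.026]
force: [0.4, -0.3, -3.7]
width: 0.612
```

send_rows --increments '[[[0,0,0,0],[0,0,0,0],[0,0,0,0],[0,0,0,0]]]' --fingers 1

```text
clock: 9.9
tool_pos: [0.5224, -0.1165, 0.1211]
orientation: [2.222, 2.204, 0.027]
force: [-0.7, -0.2, -0.4]
width: 1.006
```

```bash
python3 plan.py .5217 -.1162 .1205 0
```

```text
t 9.9 tcp [ 0.5224 -0.1165  0.1211] jaw -0.5 tilt 1.19 w 1.006 F [-0.7 -0.2 -0.4]
turn -0.5 then shift mm [ 0.3 -0.7  0.6] shift in present axes [ 0.3 -0.7  0.6]
```

send_rows --increments '[[[0,0,-15,0],[0,0,-30,0],[0,0,-40,0],[0,0,-30,0]]]'

```text
clock: 10.4
tool_pos: [0.5191, -0.1166, 0.2404]
orientation: [2.224, 2.206, 0.024]
force: [-0.1, -0.9, -0.2]
width: 1.004
```

```bash
python3 plan.py .5555 .2229 .2 0;python3 - <<'E'
from h import *
f=cam('side'); cv2.imwrite('pics/side4.png',cv2.resize(f['image'][150:350,200:440,::-1],None,fx=3,fy=3))
E
```

```text
t 10.4 tcp [ 0.5191 -0.1166  0.2404] jaw -0.5 tilt 1.03 w 1.004 F [-0.1 -0.9 -0.2]
turn -0.5 then shift mm [339.4  35.7  42.7] shift in present axes [339.6  32.9  42.7]
```

View pics/side4.png

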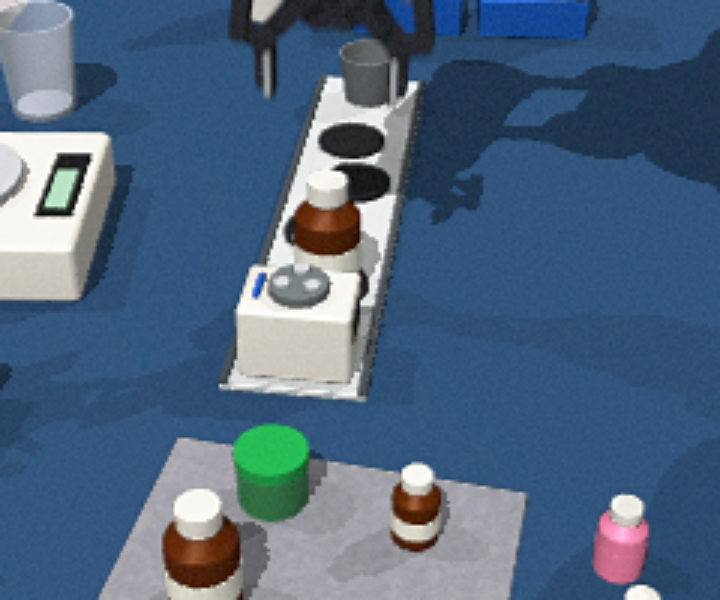

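XL stands upright on the first seat, with its cap at crop (327,190). Next is L.

send_rows --increments '[[[20,2,0,0],[50,5,0,0],[50,5,0,0],[50,5,0,0],[50,5,0,0],[50,5,10,0],[40,4,10,0],[18,2,10,0],[6,0,0,0],[0,0,0,0]]]'

```text
clock: 11.7
tool_pos: [0.5588, 0.2253, 0.2246]
orientation: [2.218, 2.194, 0.038]
force: [0.2, -0.8, 0.7]
width: 1.002
```

```bash
python3 plan.py .5555 .2229 .097 0
```

```text
t 11.7 tcp [0.5588 0.2253 0.2246] jaw -0.6 tilt 1.88 w 1.002 F [ 0.2 -0.8  0.7]
turn -0.6 then shift mm [ -2.6  -7.5 127.4] shift in present axes [ -2.7  -7.4 127.4]
```

```bash
cat >> plan.py <<'E'
    s=monitor.sense(); print('ztool',(Ro.from_rotvec(s['orientation']).as_matrix()[:,2]).round(4),'q',np.round(s['joint_pos'],3))
E
python3 plan.py .5555 .2229 .097 0
```

```text
File "plan.py", line 12
    s=monitor.sense(); print('ztool',(Ro.from_rotvec(s['orientation']).as_matrix()[:,2]).round(4),'q',np.round(s['joint_pos'],3))
IndentationError: unexpected indent
```

```bash
sed -i 's/^if __name__.*/if __name__=="__main__":\n    plan(*map(float,sys.argv[1:5]))/' plan.py
python3 plan.py .5555 .2229 .097 0
```

```text
t 11.7 tcp [0.5588 0.2253 0.2246] jaw -0.6 tilt 1.88 w 1.002 F [ 0.2 -0.8  0.7]
turn -0.6 then shift mm [ -2.6  -7.5 127.4] shift in present axes [ -2.7  -7.4 127.4]
ztool [ 0.0328  0.0018 -0.9995] q [ 0.287  0.537  1.515 -0.009  1.058  0.302]
```

send_rows --increments '[[[-2.5,-7.5,20,0],[0,0,35,0],[0,0,35,0],[0,0,15,0],[0,0,4,0],[0,0,0,0]]]'

```text
clock: 12.45
tool_pos: [0.5574, 0.2171, 0.1173]
orientation: [2.222, 2.185, 0.045]
force: [-0.2, -0.6, 0.1]
width: 0.998
```

```bash
python3 plan.py .5555 .2229 .098 0
```

```text
t 12.45 tcp [0.5574 0.2171 0.1173] jaw -1.0 tilt 2.19 w 0.998 F [-0.2 -0.6  0.1]
turn -1.0 then shift mm [ 5.8 -2.6 19.2] shift in present axes [ 5.8 -2.7 19.2]
ztool [ 0.0382  0.0021 -0.9993] q [ 0.275  0.677  1.613 -0.011  0.815  0.3  ]
```

send_rows --increments '[[[4.5,-2.5,10,0],[0,0,8,0],[0,0,0,0]]]'

```text
clock: 12.82
tool_pos: [0.5563, 0.2223, 0.0999]
orientation: [2.221, 2.184, 0.049]
force: [-0.1, -0.0, 0.5]
width: 0.996
```

```bash
python3 plan.py .5555 .2229 .098 0
```

```text
t 12.82 tcp [0.5563 0.2223 0.0999] jaw -1.0 tilt 2.35 w 0.996 F [-0.1 -0.   0.5]
turn -1.0 then shift mm [ 0.6 -0.9  1.8] shift in present axes [ 0.6 -0.9  1.8]
ztool [ 0.0409  0.003  -0.9992] q [ 0.284  0.704  1.621 -0.012  0.776  0.31 ]
```

send_rows --increments '[[[0,-2,0,0],[0,0,0,0],[0,0,0,0],[0,0,0,0],[0,0,0,0]]]' --fingers 0

```text
clock: 13.45
tool_pos: [0.5542, 0.2225, 0.1008]
orientation: [2.22, 2.184, 0.05]
force: [0.0, 0.2, -1.5]
width: 0.524
```

```bash
sed -i "s/d=R2.T@(np.array(\[x,y,z\])-s\['tool_pos'\])\*1000/g=s['tool_pos']+.054*R[:,2]+[0,0,.054]; d=R2.T@(np.array([x,y,z])-g)*1000/; s/(R.T@(np.array(\[x,y,z\])-s\['tool_pos'\])\*1000)/(R.T@(np.array([x,y,z])-g)*1000)/; s/print('t'/print('grasp pt',g.round(4));print('t'/" plan.py; python3 plan.py .5555 .2229 .098 0
```

```text
grasp pt [0.5564 0.2227 0.1009]
t 13.45 tcp [0.5542 0.2225 0.1008] jaw -0.9 tilt 2.38 w 0.524 F [ 0.   0.2 -1.5]
turn -0.9 then shift mm [ 0.2 -1.   2.8] shift in present axes [ 0.2 -1.   2.8]
ztool [ 0.0415  0.0032 -0.9991] q [ 0.286  0.701  1.626 -0.012  0.774  0.311]
```

L is gripped (0.524, about 44.5 mm). I'll lift 140 mm so it clears XL.

send_rows --increments '[[[0,0,-10,0],[0,0,-30,0],[0,0,-40,0],[0,0,-40,0],[0,0,-20,0],[0,0,0,0]]]'

```text
clock: 14.2
tool_pos: [0.548, 0.2218, 0.2475]
orientation: [2.22, 2.184, 0.05]
force: [-0.8, 0.1, -2.7]
width: 0.524
```

```bash
python3 plan.py .5394 -.1958 .245 0;  python3 - <<'E'
from h import *
f=cam('side'); cv2.imwrite('pics/side5.png',cv2.resize(f['image'][150:450,200:440,::-1],None,fx=2,fy=2))
E
```

```text
grasp pt [0.5502 0.222  0.2476]
t 14.2 tcp [0.548  0.2218 0.2475] jaw -1.0 tilt 2.42 w 0.524 F [-0.8  0.1 -2.7]
turn -1.0 then shift mm [-417.8  -10.9    0.7] shift in present axes [-418.    -4.     0.7]
ztool [ 0.0421  0.0033 -0.9991] q [ 0.288  0.492  1.526 -0.01   1.082  0.309]
```

View pics/side5.png

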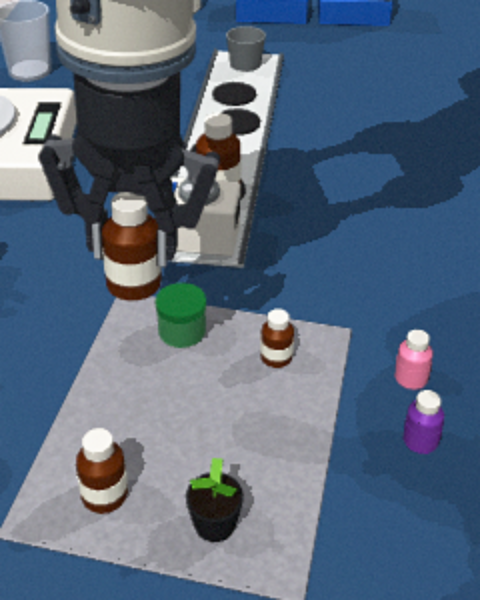

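L is held upright at crop (132,250), clear of the jar. Carrying it over to the second seat.

send_rows --increments '[[[-20,0,0,0],[-45,0,0,0],[-45,0,0,0],[-45,0,0,0],[-45,0,0,0],[-45,0,0,0],[-45,0,0,0],[-45,0,0,0],[-40,0,0,0],[-22,0,0,0],[-10,0,0,0],[0,0,0,0]]]'

```text
clock: 15.75
tool_pos: [0.5311, -0.2065, 0.2323]
orientation: [2.235, 2.192, 0.029]
force: [0.2, 0.6, -2.2]
width: 0.519
```

```bash
python3 plan.py .5394 -.1958 .109 0
```

```text
grasp pt [ 0.5322 -0.2062  0.2323]
t 15.75 tcp [ 0.5311 -0.2065  0.2323] jaw -1.1 tilt 1.22 w 0.519 F [ 0.2  0.6 -2.2]
turn -1.1 then shift mm [  9.8   4.6 123.5] shift in present axes [  9.9   4.5 123.5]
ztool [ 0.0207  0.0051 -0.9998] q [-0.482  0.491  1.58   0.016  1.054 -0.471]
```

send_rows --increments '[[[7,4.5,10,0],[0,0,35,0],[0,0,35,0],[0,0,15,0],[0,0,5,0],[0,0,0,0]]]'

```text
clock: 16.5
tool_pos: [0.5392, -0.1928, 0.1288]
orientation: [2.23, 2.198, 0.03]
force: [-0.3, -0.5, 0.1]
width: 0.521
```

```bash
python3 plan.py .5394 -.1958 .1068 0
```

```text
grasp pt [ 0.5403 -0.1925  0.1288]
t 16.5 tcp [ 0.5392 -0.1928  0.1288] jaw -0.8 tilt 1.24 w 0.521 F [-0.3 -0.5  0.1]
turn -0.8 then shift mm [-3.4 -1.4 21.9] shift in present axes [-3.4 -1.4 21.9]
ztool [ 0.0209  0.006  -0.9998] q [-0.454  0.64   1.659  0.02   0.826 -0.453]
```

send_rows --increments '[[[-3,-1.2,8,0],[0,0,8,0],[0,0,3.5,0],[0,0,0,0]]]'

```text
clock: 17.0
tool_pos: [0.5392, -0.1965, 0.1098]
orientation: [2.228, 2.195, 0.032]
force: [-0.1, 0.3, -1.0]
width: 0.521
```

```bash
python3 plan.py .5394 -.1958 .1068 0
```

```text
grasp pt [ 0.5405 -0.1962  0.1098]
t 17.0 tcp [ 0.5392 -0.1965  0.1098] jaw -0.8 tilt 1.39 w 0.521 F [-0.1  0.3 -1. ]
turn -0.8 then shift mm [ 0.4 -1.1  2.9] shift in present axes [ 0.4 -1.1  2.9]
ztool [ 0.0238  0.0046 -0.9997] q [-0.46   0.67   1.669  0.021  0.783 -0.46 ]
```

send_rows --increments '[[[0,-1,1.8,0],[0,0,1.2,0],[0,0,0,0]]]'

```text
clock: 17.38
tool_pos: [0.5383, -0.1965, 0.1068]
orientation: [2.228, 2.195, 0.032]
force: [-0.1, -0.3, -1.0]
width: 0.523
```

```bash
python3 plan.py .5394 -.1958 .1068 0
```

```text
grasp pt [ 0.5396 -0.1963  0.1069]
t 17.38 tcp [ 0.5383 -0.1965  0.1068] jaw -0.8 tilt 1.41 w 0.523 F [-0.1 -0.3 -1. ]
turn -0.8 then shift mm [ 0.5 -0.2  0.1] shift in present axes [ 0.5 -0.2  0.1]
ztool [ 0.0243  0.0043 -0.9997] q [-0.461  0.674  1.673  0.021  0.775 -0.461]
```

send_rows --increments '[[[0,0,0.7,0]]]'

```text
clock: 17.5
tool_pos: [0.5384, -0.1965, 0.1063]
orientation: [2.228, 2.195, 0.032]
force: [-3.4, 0.9, 15.6]
width: 0.525
```

send_rows --increments '[[[0,0,0,0],[0,0,0,0],[0,0,0,0]]]' --fingers 1

```text
clock: 17.88
tool_pos: [0.5386, -0.1966, 0.1065]
orientation: [2.227, 2.195, 0.032]
force: [-1.5, -0.1, 0.1]
width: 1.0
```

send_rows --increments '[[[0,0,-15,0],[0,0,-35,0],[0,0,-40,0],[0,0,-30,0]]]'

```text
clock: 18.38
tool_pos: [0.5347, -0.1968, 0.2309]
orientation: [2.229, 2.197, 0.031]
force: [0.1, -0.7, -0.7]
width: 1.004
```

```bash
python3 plan.py .5631 .3239 .2 50;  python3 - <<'E'
from h import *
f=cam('side'); cv2.imwrite('pics/side6.png',cv2.resize(f['image'][150:300,240:400,::-1],None,fx=4,fy=4))
E
```

```text
grasp pt [ 0.5359 -0.1965  0.2309]
t 18.38 tcp [ 0.5347 -0.1968  0.2309] jaw -0.9 tilt 1.31 w 1.004 F [ 0.1 -0.7 -0.7]
turn -50.9 then shift mm [314.1 415.6  34.3] shift in present axes [520.5  18.8  34.3]
ztool [ 0.0222  0.0053 -0.9997] q [-0.464  0.492  1.583  0.017  1.049 -0.458]
```

View pics/side6.png

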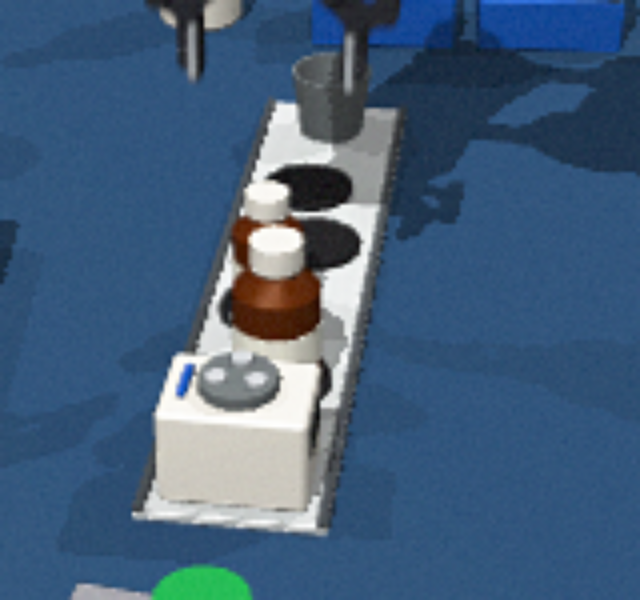

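L stands upright on the second seat behind XL, with its cap at crop (266,200). Next is M.

send_rows --increments '[[[20,1,0,0],[50,2,0,0],[50,2,0,0],[50,2,0,0],[50,2,0,0],[50,2,0,0],[50,2,0,0],[50,2,0,0],[50,2,0,0],[50,2,0,0],[25,1,0,0],[10,0,0,0],[0,0,0,-10],[0,0,0,-10],[0,0,0,-10],[0,0,0,-10],[0,0,0,-10]]]'

```text
clock: 20.55
tool_pos: [0.5523, 0.3313, 0.2357]
orientation: [1.05, 2.943, 0.009]
force: [-0.3, 0.6, -0.2]
width: 1.001
```

```bash
python3 plan.py .5631 .3239 .084 50
```

```text
grasp pt [0.5533 0.3313 0.2357]
t 20.55 tcp [0.5523 0.3313 0.2357] jaw 50.7 tilt 1.03 w 1.001 F [-0.3  0.6 -0.2]
turn 0.7 then shift mm [-10.2  -1.1 151.9] shift in present axes [-10.2  -1.2 151.9]
ztool [ 1.790e-02 -3.000e-04 -9.998e-01] q [ 0.451  0.582  1.384 -0.009  1.159 -0.431]
```

send_rows --increments '[[[-9,-1,10,0],[0,0,35,0],[0,0,40,0],[0,0,35,0],[0,0,10,0],[0,0,0,0]]]'

```text
clock: 21.3
tool_pos: [0.5615, 0.3205, 0.1006]
orientation: [1.087, 2.93, 0.007]
force: [-0.4, 1.1, 0.6]
width: 1.006
```

```bash
python3 plan.py .5631 .3239 .084 50
```

```text
grasp pt [0.5624 0.3204 0.1006]
t 21.3 tcp [0.5615 0.3205 0.1006] jaw 49.3 tilt 0.96 w 1.006 F [-0.4  1.1  0.6]
turn -0.7 then shift mm [ 1.9  3.  16.6] shift in present axes [ 2.   3.  16.6]
ztool [ 0.0167 -0.0016 -0.9999] q [ 0.43   0.754  1.476 -0.011  0.897 -0.424]
```

send_rows --increments '[[[1.5,2.5,8,0],[0,0,6,0],[0,0,1,0]]]'

```text
clock: 21.68
tool_pos: [0.5635, 0.324, 0.0874]
orientation: [1.088, 2.927, 0.011]
force: [-0.0, 0.1, 0.9]
width: 1.003
```

```bash
python3 plan.py .5631 .3239 .084 50
python3 - <<'E'
from h import *
f=cam('side'); cv2.imwrite('pics/side7.png',cv2.resize(f['image'][250:450,180:420,::-1],None,fx=3,fy=3))
E
```

```text
grasp pt [0.5646 0.324  0.0874]
t 21.68 tcp [0.5635 0.324  0.0874] jaw 49.2 tilt 1.17 w 1.003 F [-0.   0.1  0.9]
turn -0.8 then shift mm [ 1.1 -1.1  3.4] shift in present axes [ 1.1 -1.1  3.4]
ztool [ 2.040e-02  1.000e-04 -9.998e-01] q [ 0.433  0.775  1.475 -0.011  0.874 -0.418]
```

View pics/side7.png

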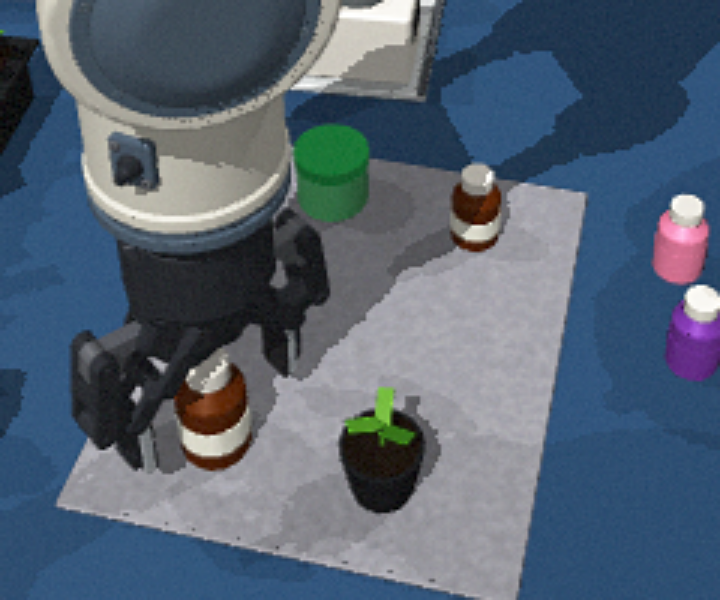

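M stands between the open fingers at crop (213,410), and the pot is well clear. Lowering the last 2 mm and closing.

send_rows --increments '[[[1,-1,3,0],[0,0,0,0],[0,0,0,0],[0,0,0,0],[0,0,0,0],[0,0,0,0]]]' --fingers 0

```text
clock: 22.48
tool_pos: [0.5623, 0.324, 0.0852]
orientation: [1.088, 2.926, 0.012]
force: [-0.7, 0.2, -0.8]
width: 0.443
```

```bash
python3 plan.py .5631 .3239 .084 50
```

```text
grasp pt [0.5635 0.3241 0.0852]
t 22.48 tcp [0.5623 0.324  0.0852] jaw 49.2 tilt 1.23 w 0.443 F [-0.7  0.2 -0.8]
turn -0.8 then shift mm [ 0.2 -0.4  1.2] shift in present axes [ 0.2 -0.4  1.2]
ztool [ 2.140e-02  5.000e-04 -9.998e-01] q [ 0.434  0.776  1.479 -0.011  0.866 -0.417]
```

M is gripped (0.443, about 37.7 mm). Lifting and turning to jaw 0.

send_rows --increments '[[[0,0,-10,0],[0,0,-30,0],[0,0,-40,0],[0,0,-40,0],[0,0,-25,0],[0,0,0,10],[0,0,0,10],[0,0,0,10],[0,0,0,10],[0,0,0,9]]]'

```text
clock: 23.72
tool_pos: [0.5587, 0.3238, 0.2417]
orientation: [2.235, 2.185, 0.03]
force: [-0.3, -0.1, -1.4]
width: 0.441
```

```bash
python3 plan.py .518 -.2796 .235 0
```

```text
grasp pt [0.56   0.324  0.2417]
t 23.73 tcp [0.5587 0.3238 0.2417] jaw -1.3 tilt 1.42 w 0.441 F [-0.3 -0.1 -1.4]
turn -1.3 then shift mm [-603.6  -42.1    4.3] shift in present axes [-604.4  -28.6    4.3]
ztool [ 0.0248  0.0022 -0.9997] q [ 0.436  0.575  1.379 -0.009  1.164  0.462]
```

send_rows --increments '[[[-20,-1,0,0],[-45,-2,0,0],[-45,-2,-1,0],[-45,-2,-1,0],[-45,-2,-1,0],[-45,-2,-1,0],[-45,-2,-1,0],[-45,-2,-1,0],[-45,-2,-1,0],[-45,-2,-1,0],[-45,-2,-1,0],[-45,-2,-1,0],[-40,-2,0,0],[-25,-2,0,0],[-10,-1,0,0],[0,0,0,0]]]'

```text
clock: 25.72
tool_pos: [0.5169, -0.2939, 0.2571]
orientation: [2.182, 2.23, 0.032]
force: [0.3, -0.1, -1.5]
width: 0.439
```

```bash
python3 plan.py .518 -.2796 .0912 0
```

```text
grasp pt [ 0.5185 -0.2939  0.2571]
t 25.73 tcp [ 0.5169 -0.2939  0.2571] jaw 1.2 tilt 1.7 w 0.439 F [ 0.3 -0.1 -1.5]
turn 1.2 then shift mm [ 14.4  -5.4 165.8] shift in present axes [ 14.5  -5.1 165.8]
ztool [ 2.960e-02 -6.000e-04 -9.996e-01] q [-0.625  0.49   1.497  0.019  1.13  -0.654]
```

send_rows --increments '[[[11,-2,15,0],[0,-1,40,0],[0,-1,40,0],[0,-1,35,0],[0,0,12,0],[0,0,0,0]]]'

```text
clock: 26.48
tool_pos: [0.5166, -0.277, 0.114]
orientation: [2.17, 2.239, 0.033]
force: [0.9, -0.8, -0.6]
width: 0.445
```

```bash
python3 plan.py .518 -.2796 .0912 0
python3 - <<'E'
from h import *
f=cam('side'); cv2.imwrite('pics/side8.png',cv2.resize(f['image'][130:330,220:420,::-1],None,fx=3,fy=3))
E
```

```text
grasp pt [ 0.5183 -0.2771  0.1141]
t 26.48 tcp [ 0.5166 -0.277   0.114 ] jaw 1.8 tilt 1.83 w 0.445 F [ 0.9 -0.8 -0.6]
turn 1.8 then shift mm [-2.5 -1.1 22.9] shift in present axes [-2.5 -1.1 22.9]
ztool [ 0.0319 -0.001  -0.9995] q [-0.602  0.673  1.64   0.024  0.802 -0.65 ]
```

View pics/side8.png

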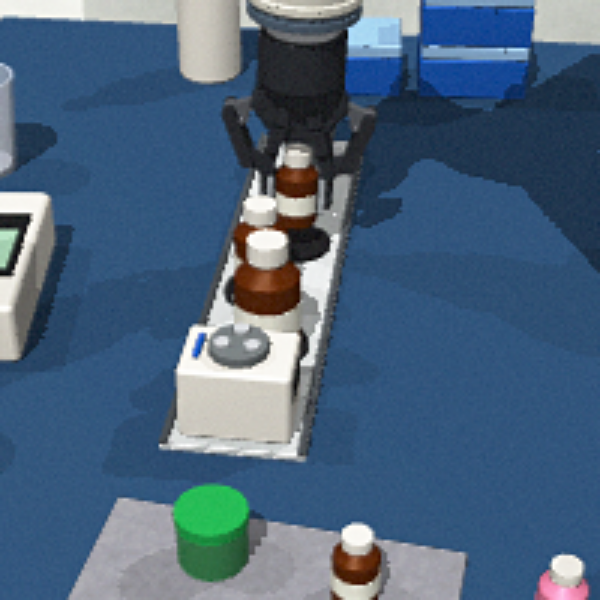

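M hangs over the third seat at crop (296,195), clear of L. Lowering.

send_rows --increments '[[[-2,-0.5,8,0],[0,0,8,0],[0,0,3.5,0],[0,0,0,0]]]'

```text
clock: 27.02
tool_pos: [0.5181, -0.2801, 0.0965]
orientation: [2.166, 2.236, 0.035]
force: [0.5, -0.6, -0.5]
width: 0.449
```

```bash
python3 plan.py .518 -.2796 .0912 0
```

```text
grasp pt [ 0.5201 -0.2803  0.0965]
t 27.02 tcp [ 0.5181 -0.2801  0.0965] jaw 1.8 tilt 2.08 w 0.449 F [ 0.5 -0.6 -0.5]
turn 1.8 then shift mm [ 0.7 -2.3  5.3] shift in present axes [ 0.8 -2.3  5.3]
ztool [ 0.0361 -0.0039 -0.9993] q [-0.605  0.702  1.645  0.025  0.763 -0.654]
```

send_rows --increments '[[[0.5,-2,3,0],[0,0,1.8,0]]]'

```text
clock: 27.28
tool_pos: [0.5162, -0.2797, 0.0916]
orientation: [2.166, 2.235, 0.035]
force: [0.3, 0.3, -1.3]
width: 0.441
```

```bash
python3 plan.py .518 -.2796 .0912 0
```

```text
grasp pt [ 0.5182 -0.2799  0.0917]
t 27.27 tcp [ 0.5162 -0.2797  0.0916] jaw 1.8 tilt 2.1 w 0.441 F [ 0.3  0.3 -1.3]
turn 1.8 then shift mm [ 0.3 -0.2  0.5] shift in present axes [ 0.3 -0.2  0.5]
ztool [ 0.0364 -0.0041 -0.9993] q [-0.606  0.708  1.652  0.026  0.75  -0.656]
```

send_rows --increments '[[[0,0,0.9,0]]]'

```text
clock: 27.4
tool_pos: [0.5163, -0.2797, 0.0913]
orientation: [2.165, 2.235, 0.035]
force: [-5.1, 2.7, 26.0]
width: 0.446
```

send_rows --increments '[[[0,0,0,0],[0,0,0,0],[0,0,0,0]]]' --fingers 1

```text
clock: 27.78
tool_pos: [0.5165, -0.2799, 0.0915]
orientation: [2.165, 2.235, 0.035]
force: [-0.1, -0.6, -0.4]
width: 1.002
```

send_rows --increments '[[[0,0,-15,0],[0,0,-35,0],[0,0,-45,0],[0,0,-40,0]]]'

```text
clock: 28.28
tool_pos: [0.5103, -0.2786, 0.2303]
orientation: [2.168, 2.238, 0.034]
force: [1.1, 0.2, -0.5]
width: 1.001
```

```bash
python3 plan.py .4312 .1514 .2 40;  python3 - <<'E'
from h import *
f=cam('side'); cv2.imwrite('pics/side9.png',cv2.resize(f['image'][150:300,240:400,::-1],None,fx=4,fy=4))
E
```

```text
grasp pt [ 0.5121 -0.2787  0.2303]
t 28.27 tcp [ 0.5103 -0.2786  0.2303] jaw 1.8 tilt 1.92 w 1.001 F [ 1.1  0.2 -0.5]
turn -38.2 then shift mm [382.1 213.8  26.7] shift in present axes [432.5 -68.2  26.7]
ztool [ 0.0335 -0.0021 -0.9994] q [-0.61   0.504  1.562  0.02   1.047 -0.652]
```

View pics/side9.png

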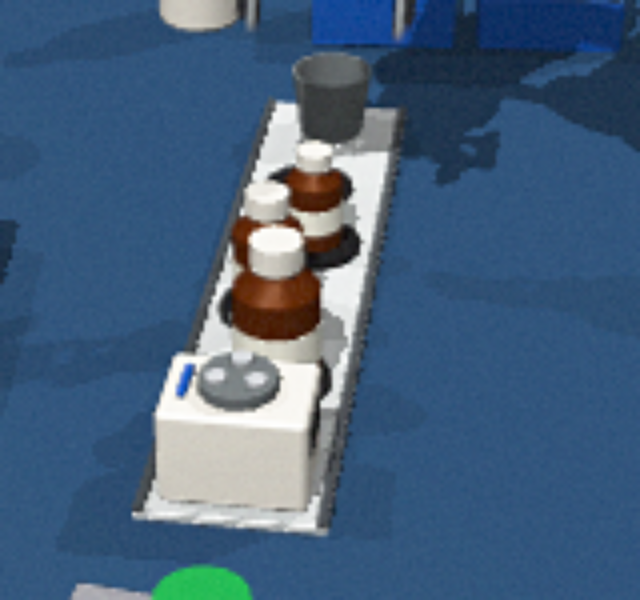

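M stands upright on the third seat, with its cap at crop (314,158). Next is S.

send_rows --increments '[[[20,-4,0,0],[48,-8,0,0],[48,-8,0,0],[48,-8,0,0],[48,-8,0,0],[48,-8,0,0],[48,-8,0,0],[48,-8,0,0],[38,-6,0,0],[20,-2,0,0],[8,0,0,0],[0,0,0,-9],[0,0,0,-10],[0,0,0,-10],[0,0,0,-9]]]'

```text
clock: 30.2
tool_pos: [0.4171, 0.1566, 0.2305]
orientation: [1.289, 2.827, 0.012]
force: [0.2, 0.1, 0.2]
width: 1.001
```

```bash
python3 plan.py .4312 .1514 .083 40
```

```text
grasp pt [0.419  0.1562 0.2306]
t 30.2 tcp [0.4171 0.1566 0.2305] jaw 41.0 tilt 2.03 w 1.001 F [0.2 0.1 0.2]
turn 1.0 then shift mm [ -7.4   3.1 147.9] shift in present axes [ -7.5   3.  147.9]
ztool [ 0.0346 -0.0076 -0.9994] q [ 0.234  0.339  1.88  -0.02   0.89  -0.469]
```

send_rows --increments '[[[-6,3,10,0],[0,0,40,0],[0,0,40,0],[0,0,30,0],[0,0,10,0],[0,0,0,0]]]'

```text
clock: 30.95
tool_pos: [0.4296, 0.1507, 0.0957]
orientation: [1.319, 2.812, 0.013]
force: [0.4, 0.1, 0.6]
width: 1.002
```

```bash
python3 plan.py .4312 .1514 .083 40
```

```text
grasp pt [0.4315 0.1503 0.0958]
t 30.95 tcp [0.4296 0.1507 0.0957] jaw 39.7 tilt 2.09 w 1.002 F [0.4 0.1 0.6]
turn -0.3 then shift mm [ 1.4  0.2 12.7] shift in present axes [ 1.4  0.2 12.7]
ztool [ 0.0357 -0.0076 -0.9993] q [ 0.215  0.607  1.979 -0.03   0.523 -0.453]
```

send_rows --increments '[[[1.2,0,7,0],[0,0,4,0],[0,0,0,0]]]'

```text
clock: 31.32
tool_pos: [0.4302, 0.1518, 0.0859]
orientation: [1.32, 2.808, 0.016]
force: [0.3, 0.0, -0.1]
width: 0.999
```

```bash
python3 plan.py .4312 .1514 .083 40;  python3 - <<'E'
from h import *
f=cam('side'); cv2.imwrite('pics/side10.png',cv2.resize(f['image'][230:430,220:440,::-1],None,fx=3,fy=3))
E
```

```text
grasp pt [0.4323 0.1514 0.0859]
t 31.32 tcp [0.4302 0.1518 0.0859] jaw 39.7 tilt 2.27 w 0.999 F [ 0.3  0.  -0.1]
turn -0.3 then shift mm [ 0.8 -0.9  2.9] shift in present axes [ 0.8 -0.9  2.9]
ztool [ 0.0391 -0.0069 -0.9992] q [ 0.217  0.628  1.984 -0.032  0.494 -0.447]
```

View pics/side10.png

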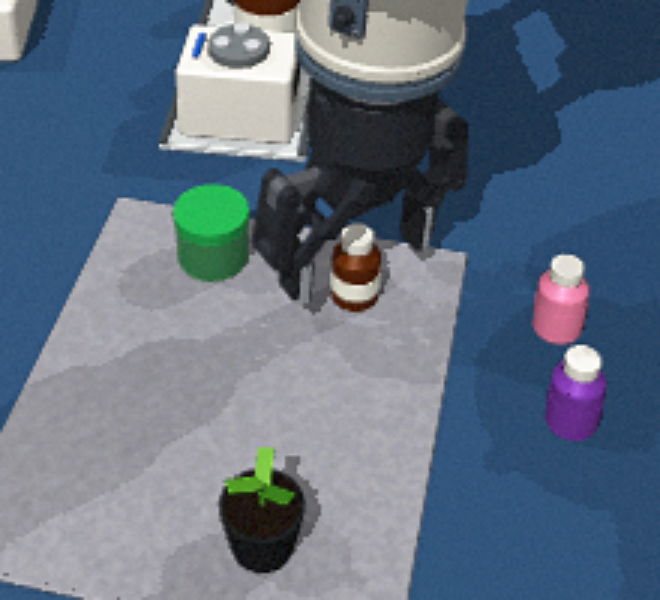

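S is between the fingers at crop (356,270), and the jar is clear of the left finger. Closing.

send_rows --increments '[[[0.8,-1,4.5,0],[0,0,0,0],[0,0,0,0],[0,0,0,0],[0,0,0,0],[0,0,0,0]]]' --fingers 0

```text
clock: 32.12
tool_pos: [0.4291, 0.1518, 0.0819]
orientation: [1.32, 2.808, 0.017]
force: [-0.2, -0.2, -1.0]
width: 0.357
```

```bash
python3 plan.py .4312 .1514 .083 40
```

```text
grasp pt [0.4313 0.1514 0.082 ]
t 32.12 tcp [0.4291 0.1518 0.0819] jaw 39.7 tilt 2.33 w 0.357 F [-0.2 -0.2 -1. ]
turn -0.3 then shift mm [-0.  -0.1 -1. ] shift in present axes [-0.  -0.1 -1. ]
ztool [ 0.0402 -0.0067 -0.9992] q [ 0.218  0.636  1.989 -0.033  0.479 -0.445]
```

S is gripped (0.357, about 30 mm).

send_rows --increments '[[[0,0,-10,0],[0,0,-30,0],[0,0,-45,0],[0,0,-45,0],[0,0,-25,0],[0,0,0,10],[0,0,0,10],[0,0,0,10],[0,0,0,9]]]'

```text
clock: 33.25
tool_pos: [0.4212, 0.1528, 0.2473]
orientation: [2.207, 2.188, 0.041]
force: [-0.4, 0.2, -0.6]
width: 0.358
```

```bash
python3 plan.py .5302 -.3564 .245 0
```

```text
grasp pt [0.4235 0.1525 0.2473]
t 33.25 tcp [0.4212 0.1528 0.2473] jaw -0.5 tilt 2.47 w 0.358 F [-0.4  0.2 -0.6]
turn -0.5 then shift mm [-508.8  106.5    9.8] shift in present axes [-507.9  110.8    9.8]
ztool [ 0.0427 -0.0057 -0.9991] q [ 0.223  0.313  1.859 -0.019  0.929  0.243]
```

send_rows --increments '[[[-20,5,0,0],[-45,10,0,0],[-45,10,0,0],[-45,10,0,0],[-45,10,0,0],[-45,10,0,0],[-45,10,0,0],[-45,10,0,0],[-45,10,0,0],[-45,10,0,0],[-40,8,0,0],[-22,5,0,0],[-10,2,0,0],[0,0,0,0]]]'

```text
clock: 35.0
tool_pos: [0.5249, -0.3598, 0.2632]
orientation: [2.206, 2.185, 0.046]
force: [0.2, 0.6, -1.3]
width: 0.358
```

```bash
python3 plan.py .5302 -.3564 .0879 0
```

```text
grasp pt [ 0.5274 -0.36    0.2632]
t 35.0 tcp [ 0.5249 -0.3598  0.2632] jaw -0.5 tilt 2.67 w 0.358 F [ 0.2  0.6 -1.3]
turn -0.5 then shift mm [  4.5  -5.3 175.2] shift in present axes [  4.4  -5.4 175.2]
ztool [ 0.0463 -0.0048 -0.9989] q [-0.706  0.534  1.393  0.029  1.176 -0.707]
```

send_rows --increments '[[[3,-2,15,0],[0,-1,40,0],[0,-1,45,0],[0,-1,40,0],[0,0,12,0],[0,0,0,0]]]'

```text
clock: 35.75
tool_pos: [0.5257, -0.3502, 0.1056]
orientation: [2.203, 2.192, 0.046]
force: [0.4, -0.1, 0.2]
width: 0.357
```

```bash
python3 plan.py .5302 -.3564 .0879 0
python3 - <<'E'
from h import *
f=cam('side'); cv2.imwrite('pics/side11.png',cv2.resize(f['image'][130:280,240:400,::-1],None,fx=4,fy=4))
E
```

```text
grasp pt [ 0.5281 -0.3503  0.1056]
t 35.75 tcp [ 0.5257 -0.3502  0.1056] jaw -0.3 tilt 2.56 w 0.357 F [ 0.4 -0.1  0.2]
turn -0.3 then shift mm [-6.1  1.3 17.8] shift in present axes [-6.1  1.3 17.8]
ztool [ 0.0446 -0.0025 -0.999 ] q [-0.693  0.726  1.532  0.035  0.848 -0.711]
```

View pics/side11.png

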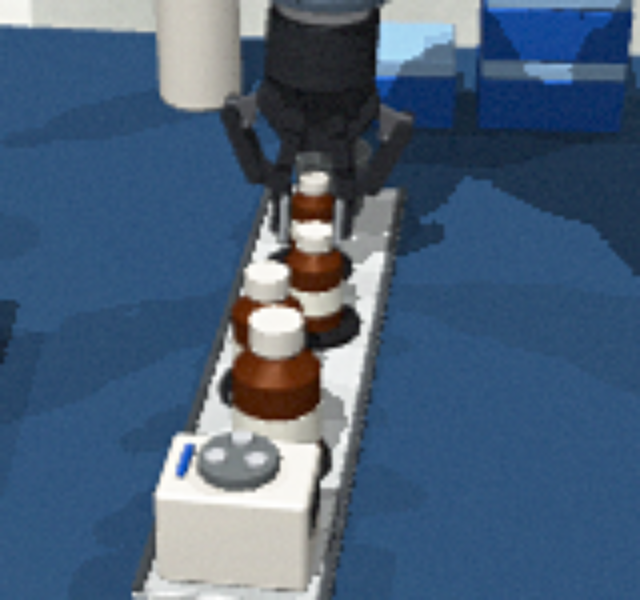

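S hangs over the last seat at crop (313,205), behind M. Correcting 6 mm and lowering.

send_rows --increments '[[[-5,1.3,6,0],[0,0,6,0],[0,0,2.5,0],[0,0,0,0]]]'

```text
clock: 36.3
tool_pos: [0.5292, -0.3568, 0.0942]
orientation: [2.199, 2.188, 0.047]
force: [-0.3, 0.3, -1.1]
width: 0.358
```

```bash
python3 plan.py .5302 -.3564 .0879 0
```

```text
grasp pt [ 0.5318 -0.3571  0.0943]
t 36.3 tcp [ 0.5292 -0.3568  0.0942] jaw -0.3 tilt 2.85 w 0.358 F [-0.3  0.3 -1.1]
turn -0.3 then shift mm [ 0.8 -2.   6.3] shift in present axes [ 0.7 -2.   6.3]
ztool [ 0.0493 -0.0064 -0.9988] q [-0.698  0.747  1.523  0.036  0.829 -0.717]
```

send_rows --increments '[[[0.6,-2,3,0],[0,0,2.5,0]]]'

```text
clock: 36.55
tool_pos: [0.5274, -0.3562, 0.0886]
orientation: [2.199, 2.188, 0.047]
force: [-0.2, 0.3, -0.8]
width: 0.359
```

```bash
python3 plan.py .5302 -.3564 .0879 0
```

```text
grasp pt [ 0.5301 -0.3566  0.0887]
t 36.55 tcp [ 0.5274 -0.3562  0.0886] jaw -0.3 tilt 2.87 w 0.359 F [-0.2  0.3 -0.8]
turn -0.3 then shift mm [0.2 0.1 0.8] shift in present axes [0.2 0.1 0.8]
ztool [ 0.0497 -0.0067 -0.9987] q [-0.699  0.754  1.531  0.037  0.815 -0.719]
```

send_rows --increments '[[[0,0,0.8,0]]]'

```text
clock: 36.67
tool_pos: [0.5274, -0.3563, 0.088]
orientation: [2.199, 2.187, 0.047]
force: [-1.6, 2.6, 13.7]
width: 0.356
```

send_rows --increments '[[[0,0,0,0],[0,0,0,0],[0,0,0,0]]]' --fingers 1

```text
clock: 37.05
tool_pos: [0.5276, -0.3563, 0.088]
orientation: [2.198, 2.187, 0.047]
force: [-0.5, -0.6, 0.1]
width: 0.964
```

send_rows --increments '[[[0,0,-15,0],[0,0,-35,0],[0,0,-45,0],[0,0,-45,0],[0,0,-30,0],[30,0,0,0],[50,0,0,0],[50,0,0,0],[50,0,0,0],[50,0,0,0],[50,0,0,0],[50,0,0,0],[50,0,0,0],[50,0,0,0],[50,0,0,0],[20,0,0,0],[0,0,0,0]]]'

```text
clock: 39.17
tool_pos: [0.5208, 0.1596, 0.2757]
orientation: [2.189, 2.174, 0.06]
force: [-0.8, -0.4, 0.2]
width: 1.001
```

Run:
```python
from h import *
s=monitor.sense(); print(s['clock'],s['tool_pos'])
for n,(y,h,x,w) in {'side':(150,150,240,160),'top':(190,75,300,200)}.items():
    f=cam(n); cv2.imwrite(f'pics/{n}12.png',cv2.resize(f['image'][y:y+h,x:x+w,::-1],None,fx=4,fy=4)); 
    cv2.imwrite(f'pics/{n}12f.png',f['image'][...,::-1])
```

```text
39.175 [0.52083923 0.15956836 0.275658  ]
```

View pics/side12.png

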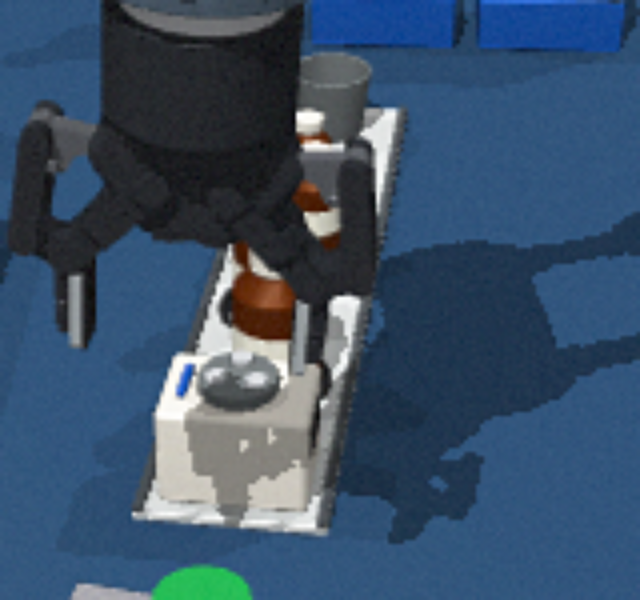

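View pics/top12.png

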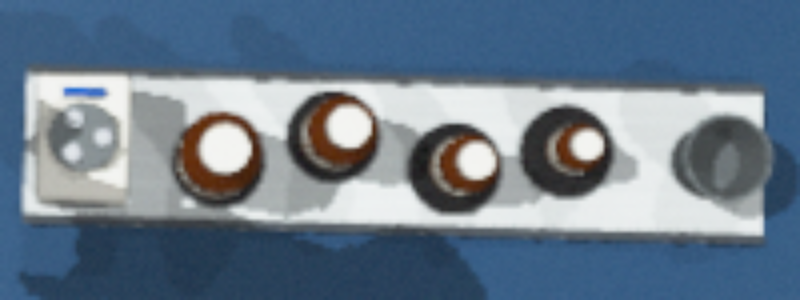

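View pics/top12f.png

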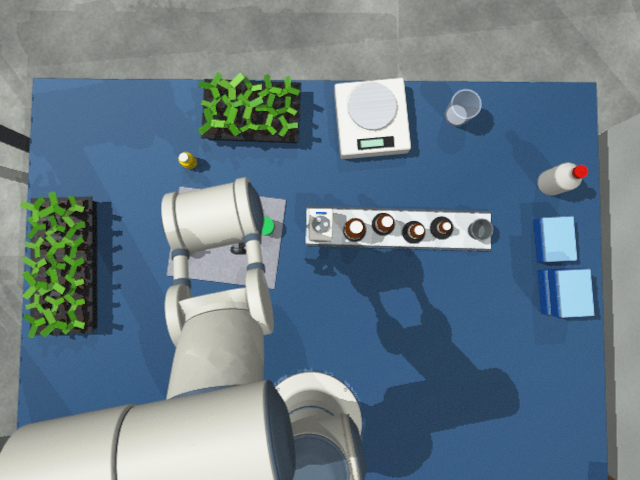

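All four stand on their seats in falling size from the pump. The caps are at crop (226,148), (351,129), (475,157) and (587,145). Next I'll measure the centring from the cap tops in the top view.

Run:
```python
from h import *
f=cam('top'); im=f['image']
S=dict(XL=(.5217,-.1162,.110,226,148),L=(.5394,-.1958,.095,351,129),M=(.518,-.2796,.080,475,157),S=(.5302,-.3564,.065,587,145))
for k,(x,y,z,a,b) in S.items():
    cx,cy=(a+.5)/4-.5+300,(b+.5)/4-.5+190
    print(k,cx,cy)
    # expected cap pixel & eyeballed cap position
    P=ray(f,(cx,cy),z); print(P.round(4),'err mm',((P[:2]-[x,y])*1000).round(1),'expected px',proj(f,[x,y,z]).round(1))
s=cam('side'); cv2.imwrite('pics/side13.png',s['image'][...,::-1])
```

```text
XL 356.125 226.625
[ 0.5224 -0.1146  0.11  ] err mm [0.7 1.6] expected px [[356.7 226.9]]
L 387.375 221.875
[ 0.5366 -0.1965  0.095 ] err mm [-2.8 -0.7] expected px [[387.1 220.8]]
M 418.375 228.875
[ 0.5203 -0.2796  0.08  ] err mm [2.3 0. ] expected px [[418.4 229.8]]
S 446.375 225.875
[ 0.5301 -0.3566  0.065 ] err mm [-0.1 -0.2] expected px [[446.3 225.8]]
```

send_rows --increments '[[[40,-20,-20,0],[50,-20,-20,0],[50,-20,-10,0],[50,-20,0,0],[20,-10,0,0],[0,0,0,0]]]'

```text
clock: 40.12
tool_pos: [0.4311, 0.3691, 0.3186]
orientation: [2.203, 2.158, 0.06]
force: [-0.7, -0.0, 0.4]
width: 1.003
```

Run:
```python
from h import *
f=cam('side'); cv2.imwrite('pics/side14.png',f['image'][...,::-1])
cv2.imwrite('pics/side14c.png',cv2.resize(f['image'][150:300,240:400,::-1],None,fx=4,fy=4))
f=cam('top'); g=ray(f,((599+.5)/6-.5+165,(214+.5)/6-.5+190),.048); print(monitor.sense()['clock'],monitor.sense()['tool_pos'])
cv2.imwrite('pics/top14.png',cv2.resize(f['image'][190:285,165:290,::-1],None,fx=6,fy=6,interpolation=cv2.INTER_CUBIC))
```

```text
40.225 [0.43174502 0.36791889 0.31865165]
```

View pics/side14c.png

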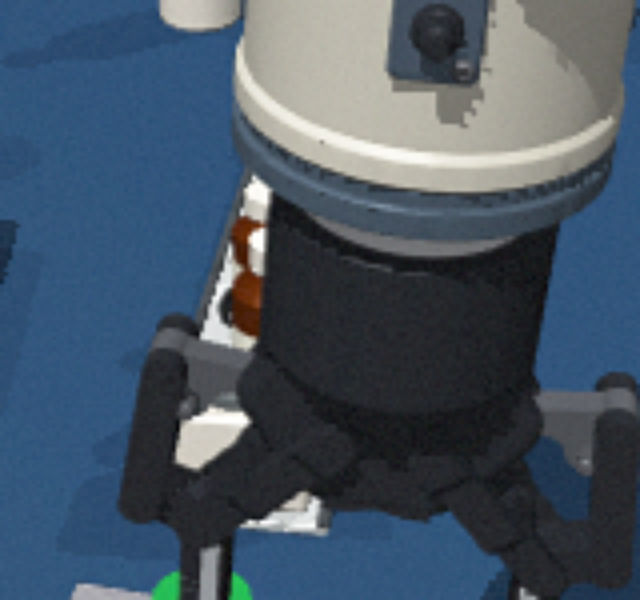

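View pics/side14.png

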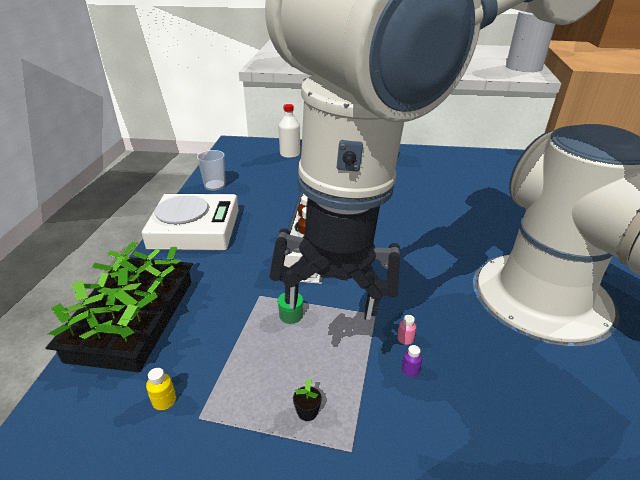

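View pics/top14.png

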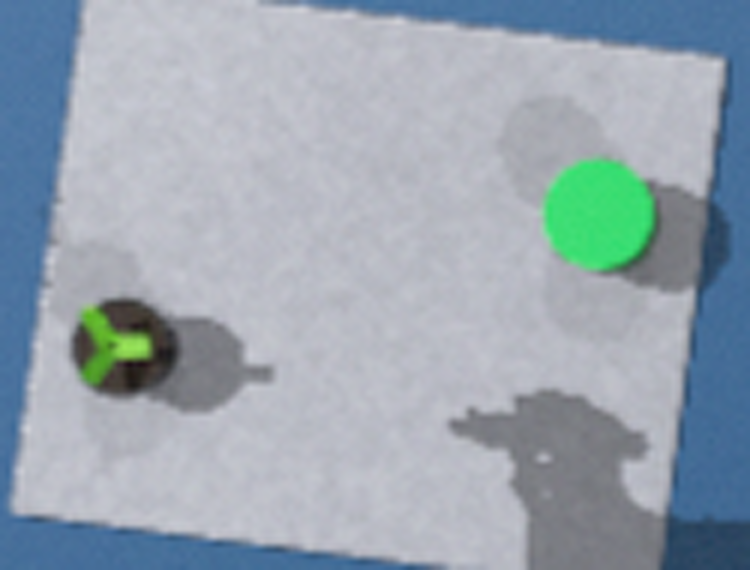

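The jar is still at crop (599,214), exactly where it started. The caps are within 3 mm of the seat centres and the gripper is empty and clear. In the last side view the arm hides most of the rail, so the top view carries this check. Handing in.

Run:
```python
from cell import order
print(order.sign_off())
```

```text
the job is handed in; nothing more can be done
None
```

All four brown bottles stand on the rail seats in falling size from the pump (XL, L, M, S), and I handed the job in at about 40 s of the 120 s. Each was gripped on its body, lifted clear of the others, lowered until it touched the seat, and then released.

**Last checks**
- **Centring:** in the top view the cap tops lie within about 3 mm of the seat centres: XL 1.7, L 2.9, M 2.3 and S 0.2 mm. The limit is 12 mm. The cap pixels were read off by eye, and the calibration is itself only good to about 2 mm.
- **Upright:** side views after release showed XL, L and M upright. S was partly hidden by the gripper, so its uprightness rests on the top view, where its cap lines up with its seat.
- **Jar:** the green jar's lid is at the same pixel as at the start. The gripper was open, empty and clear of everything.

**What did not go perfectly**
- The tool's tilt drifted to about 3° over the many moves. I allowed for it when placing.
- XL was pressed onto its seat with about 35 N for a moment before I backed off, and M with 26 N.
- The final side view could not confirm the rail, because the arm blocked most of it.
- The first side view put the seats about 1 pixel (up to about 6 mm along the row) from where the top view did. I used the top view throughout.

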